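Close the drawer stand and level its shelf

ROBOT

A 6-joint arm with a two-finger parallel gripper is mounted at the origin on a cart in front of the work surface, level with it; the furniture and walls round the work are solid. World frame = base frame: x ahead of the robot, y to its left, z up, the work surface at z = 0. Lengths are in m, angles in rad, forces in N, time in s.
With the tool pointing down it reaches from about 0.375 to 0.975 m from the base axis. Payload 3.8 kg.
Tool frame: the origin (TCP) lies midway between the tips of the shut fingers; the grasp point (between the pads) lies 19 mm behind it; z points along the fingers, y is the line along which they close (so a half turn about z gives the same grasp; the last joint's range is limited). The gripper opens to 88 mm and grips with 3 to 60 N. Pads are 18 mm wide; open, the fingers measure 123 mm over their backs; the gripper's body (75 mm by 187 mm) begins 45 mm behind the grasp point.
Start: joints at [-1.243, 0.264, 1.604, -0, 1.274, -0.037], TCP at [0.241, -0.631, 0.239] pointing down, gripper open.
Joint ranges: [-2.63, 2.63], [-0.94, 2.18], [0.31, 2.57], [-1.31, 4.45], [0, 2.66], [-2.55, 2.55]. Speed limits (rad/s): [2.57, 2.57, 3.14, 3.14, 3.14, 3.14].

INTERFACE

Orientations are given as [roll, pitch, yaw] about the fixed x, y, z axes, in that order (R = Rz(yaw) Ry(pitch) Rx(roll)).
In Python, from bench import robot gives the robot as it stands.
- The arm moves only by the tool step_arm, never from a script. Its argument "targets" is a list of rows, each an object of numbers: "tx", "ty", "tz": the shift along the tool's x, y, z in cm; "roll": the turn about the tool's z in degrees. A call has 1 to 20 rows; each row shifts and turns the commanded pose from where the row before left it, along the tool's axes as they then stand; what a row does not reach is not made up. A row lasts 1/10 s, in which the tool goes at most 50 mm and 8.59 degrees, less where a joint would pass 70% of its speed; a pose out of reach is approached as far as the arm can. A call is refused whole if a number of a shift passes 5 or a number of a turn 8.59, either way. A call with a gripper value outside its range is refused whole. "gripper" is the opening, from 0 (shut) to 1 (fully open), set as the call begins (left out, the last holds). The fingers move at their own pace and stop on an object; the grip force is fixed at half the most. Time passes only in rows, so rows that do not move let the fingers close. It gives the time, the measured TCP pose, the force, the opening and the grip force at its end, in the units of the state.
- robot.sense(): the state, without advancing time (a new reading comes with each control period).
- robot.camera(name): name is "scene" or "top" or "wrist"; returns a dict with "image" (400x640x3 uint8, blue, green, red), "depth" (400x640 float32, m along the optical axis (not along the pixel's ray), 0 where there is no reading), "fx", "fy", "cx", "cy" (pixels), "D" ([k1, k2, p1, p2, k3] as OpenCV has them; the pictures are not rectified), "rvec" (rotation vector, rad) and "tvec" (3), from world to camera coordinates, as OpenCV has them. Camera axes: x right, y down, z forward; pixel columns grow to the right and rows downward; lengths in m; the calibration is good to about 2 mm. A picture is of the moment at which its call begins.
- robot.close_job(): hands the job in; it is judged then, once.
The state is a dict: "time": time; "joint_positions": joint angles; "qvel": joint speeds; "joint_torque": joint torques, N m; "position": TCP position; "tcp_rot": TCP orientation; "ft_force": force on the tool from outside, world axes, zero at the start; "moment": the same for the moment, N m; "width": finger opening in m; "grasp_force": force on a finger pad.
Only numpy, scipy, OpenCV 4.12 (cv2) and the standard library are available. Lean on these libraries where they do the work, as an engineer would, in place of code of your own. Each camera call takes 0.05 s, during which the arm holds its last target. There are 200 camera calls.

TASK

Close up and level the little drawer stand: push its drawer fully shut, then grip the red wing of the levelling foot, press it down to its stop so that the sprung shelf sits on its foot, and only then turn it until the bubble is centred between the two black rings of the spirit level. Finish while still gripping the wing and pressing it down, with the bubble centred and the drawer shut; leave the sugar bowl, blue mug and creamer tin where they stand.

Things in the scene. Friction and masses are not known exactly. Their poses are not given: they have to be found in the camera images.
- stand: White drawer stand fixed to the counter, 140 deep (x), 220 wide (y), 60 high. Origin on the counter under it; x points from the drawer front to the back, y to the left as seen from the drawer side. Above it a wooden shelf 12 thick, hinged at its left edge (y = +112), top 78 above the counter when pressed; on the right it reaches past the stand as an ear 74 wide, to y = -183.
- drawer (a joint): How far the drawer is out, m: 0 = shut, up to 0.09; it slides along the stand's x axis, towards the robot as it opens, and stays where it is left. Pushing takes about 2 to 3 N, then it meets a hard stop.
- drawer_pull (a point): Middle of the front surface of the drawer's steel pull, a solid bar 70 wide and 12 high, 10 proud of the drawer front with no gap behind; 34 above the counter. The drawer front is 216 wide and reaches from 10 to 54 above the counter. With the drawer shut this point is at x = -92, y = +5 in the stand's frame.
- shelf (a joint): How far the sprung shelf is pressed down about its hinge, rad: 0 = lifted by its springs, 0.024 = at the stop, level, seated on its foot: 6 mm of travel at the wing. About 2 N at the wing start it, 7 N reach the stop; it springs back when let go.
- knob_wing (a point): Centre of the levelling foot's red wing: an upright plate 12 thick (point x), 42 long (point y), 34 high (z), on a black disc 42 across and 8 thick that turns with it. The wing ends 17 above and begins 17 below this point. Upright axis at x = 0, y = -145 in the stand's frame; this point is 105 above the counter with the shelf pressed down, 6 higher unpressed.
- wing_knob (a joint): Angle of the wing, rad, growing clockwise seen from above (range -1.7 to 1.5, friction 0.05 N m). Clockwise shifts the bubble towards the wing by 10 mm per rad, the shelf itself by an invisible amount. It starts 0.55 to 1.45 rad anticlockwise of level, near -1.0; the level angle differs each time (slope of the counter), so only the bubble tells it.
- bubble (a point): Centre of the pale bubble, about 19 long and 13 wide, in the green vial of the spirit level. It moves along y of point vial_centre. With the shelf lifted it stands 12 farther towards the wing than with the shelf pressed to its stop (in proportion between), so it reads truly only while pressed.
- vial_centre (a point): Middle of the green spirit level vial (76 long; black mount 92 by 36) fixed on the shelf, at the bubble's height, 91 above the counter, at x = -20, y = -13 in the stand's frame. y points along the vial, away from the wing (to the stand's left). Inner faces of the two black rings 12 either side of this point; level = bubble on this point.
- sugar_bowl: Small glass bowl of sugar cubes, 77 across, 54 high, loose bystander; origin under its centre.
- blue_mug: Blue mug, 85 across, 117 with its handle, 96 high, loose bystander; origin under its centre.
- creamer: Creamer tin with a blue lid, 55 across, 82 high, loose bystander; origin under its centre.

How it is judged:
By the outcome, as a careful person would: the job done as asked, in the order asked, and still so for the second after the job is handed in, while the arm keeps its last pose, push and grip.
It also fails if it takes over 61 s, if anything falls off the work surface, if the arm or the gripper's body presses on something with over 40 N, if the wrist force passes 120 N, or if a joint passes its speed limit or range.

## Working session

There is one attempt and no reset: what is moved stays moved. The work goes in short steps, Python scripts to look and compute and a tool call to move; the robot and the scene stay as the last step left them, time stands still between calls to the robot, and variables do not carry over. Pictures are saved under pics/ and viewed, at most 10 in all, crops included, and the job is handed in when it is done.

Besides the shell and the picture viewer there is one more tool, called after "Call:" as name(argument=value, ...) on one line, values as JSON. step_arm: Moves the arm, as the interface text tells. Its arguments: {"type":"object","properties":{"targets":{"type":"array","items":{"type":"object","properties":{"tx":{"type":"number"},"ty":{"type":"number"},"tz":{"type":"number"},"roll":{"type":"number"}}}},"gripper":{"type":"number"}},"required":["targets"]}

```bash
mkdir -p pics
cat > h.py <<'E'
import numpy as np, cv2
from bench import robot
def snap(n,f=None):
    c=robot.camera(n)
    if f: cv2.imwrite('pics/'+f,c['image'])
    return c
def cam(c):
    K=np.array([[c['fx'],0,c['cx']],[0,c['fy'],c['cy']],[0,0,1.]]);R=cv2.Rodrigues(np.array(c['rvec'],float))[0]
    return K,np.array(c['D'],float),R,np.array(c['tvec'],float).ravel()
def ray(c,uv):
    K,D,R,t=cam(c)
    p=cv2.undistortPoints(np.array(uv,float).reshape(-1,1,2),K,D).reshape(-1,2)
    d=np.c_[p,np.ones(len(p))]
    return -R.T@t, d@R, d
def at_z(c,uv,z):
    o,d,_=ray(c,uv); return o+d*((z-o[2])/d[:,2])[:,None]
def at_depth(c,uv):
    o,d,_=ray(c,uv); uv=np.array(uv,int).reshape(-1,2)
    return o+d*c['depth'][uv[:,1],uv[:,0]][:,None]
def proj(c,P):
    K,D,R,t=cam(c); return cv2.projectPoints(np.array(P,float).reshape(-1,1,3),np.array(c['rvec'],float),t,K,D)[0].reshape(-1,2)
E
python3 - <<'E'
from h import *
for n in('scene','top'):
    c=snap(n,n+'0.png'); o=ray(c,[[320,200]])[0]; print(n,o,c['fx'])
s=robot.sense();print(s['time'],s['position'],s['tcp_rot'])
E
```

```text
scene [-0.27877224  0.579701    0.80299186] 479.41831438840035
top [0.35213776 0.10689128 1.19635189] 419.4772465013689
0.1 [ 0.24059974 -0.62998504  0.23754522] [-3.13958935e+00 -6.44632304e-05  3.64767205e-01]
```

View pics/top0.png

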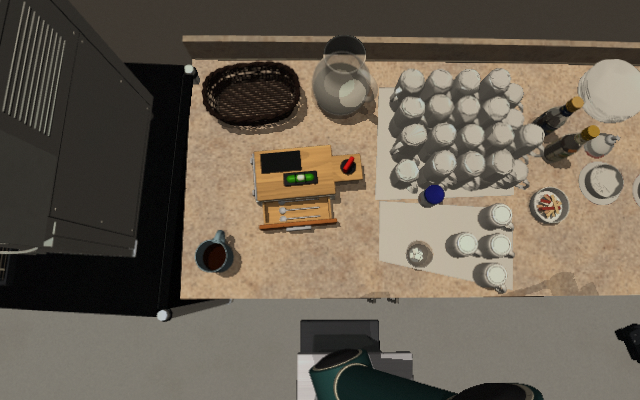

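View pics/scene0.png

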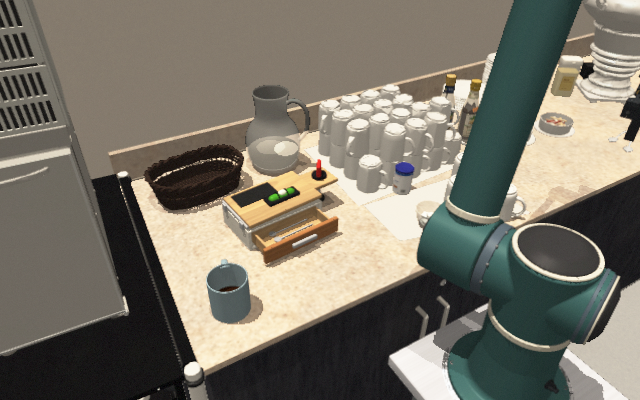

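The top view shows the stand around (295,175), with the drawer open (pull at about (300,229)) and the wing at (348,165). The mug is at (213,257), the bowl at (418,255) and the creamer at (433,195).

Run:
```python
from h import *
c=snap('top'); im=c['image']
cv2.imwrite('pics/c1.png',cv2.resize(im[135:245,240:380],None,fx=5,fy=5,interpolation=cv2.INTER_CUBIC))
b,g,r=[im[...,i].astype(int) for i in range(3)]
for n,m in(('red',(r>140)&(g<60)&(b<60)),('green',(g>r+40)&(g>b+40))):
    m[:, :240]=0;m[:,380:]=0
    y,x=np.nonzero(m); print(n,len(x),x.mean(),y.mean(),x.min(),x.max(),y.min(),y.max())
```

```text
red 51 348.3137254901961 162.54901960784315 344 353 157 169
green 116 299.62931034482756 177.6293103448276 287 313 174 181
```

View pics/c1.png

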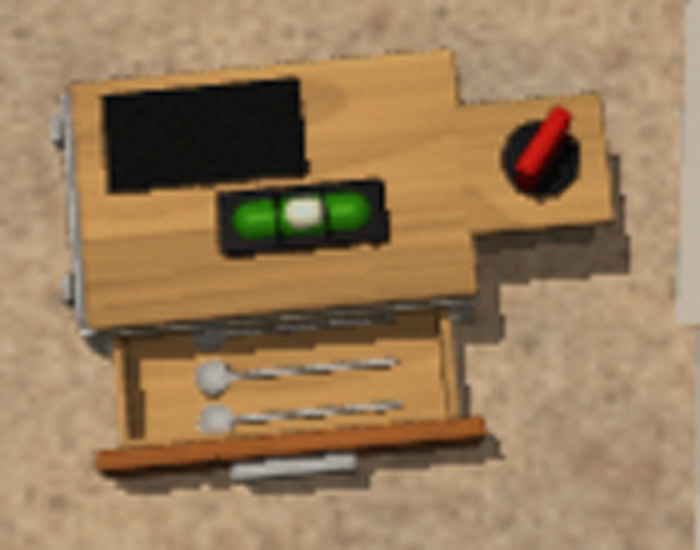

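The crop shows the shelf corners at about (70,85), (80,330), (472,292) and (452,50), the ear end at (600,93) and (614,220), the disc centre at (541,158) and the pull at (293,468). The wing runs from (530,180) to (562,115).

```bash
cat > pose.py <<'E'
from h import *
c=snap('top')
f=lambda u:np.array(u,float)/5+[240-.4,135-.4]
pts={'LB':((70,85),.079),'LF':((80,330),.079),'RF':((472,292),.084),'RB':((452,50),.084),'EB':((600,93),.0855),'EF':((614,220),.0855),
'disc':((541,158),.094),'mountc':((303,218),.093),'fL':((97,462),.054),'fR':((484,428),.054),'pull':((293,466),.040),'w1':((527,182),.128),'w2':((562,113),.128)}
P={k:at_z(c,[f(u)],z)[0] for k,(u,z) in pts.items()}
for k in P: print(k,P[k].round(4))
M={'disc':(0,-.145),'mountc':(-.02,-.013),'EB':None}
A=np.array([P['disc'][:2],P['mountc'][:2]])
# direction y from multiple lines
d=[P['LF']-P['RF'],P['LB']-P['RB'],P['fL']-P['fR']]
for v in d: print('yaw from',np.degrees(np.arctan2(-v[0],v[1])),np.linalg.norm(v))
v=P['EB']-P['EF'];print('ear',np.degrees(np.arctan2(v[1],v[0])))
v=P['w2']-P['w1'];print('wing axis deg',np.degrees(np.arctan2(v[1],v[0])),np.linalg.norm(v))
for nm,uv in(('mug',(213,257)),('bowl',(418,255)),('cream',(433,195))): print(nm,at_z(c,[uv],.07)[0].round(3))
E
python3 pose.py
```

```text
LB [0.7014 0.2777 0.079 ]
LF [0.5639 0.2691 0.079 ]
RF [0.5838 0.0571 0.084 ]
RB [0.7203 0.067  0.084 ]
EB [ 0.6954 -0.0143  0.0855]
EF [ 0.6236 -0.0206  0.0855]
disc [0.656  0.0194 0.094 ]
mountc [0.6227 0.1484 0.093 ]
fL [0.4952 0.2618 0.054 ]
fR [0.5136 0.0498 0.054 ]
pull [0.4945 0.1552 0.04  ]
w1 [0.6336 0.0297 0.128 ]
w2 [0.6712 0.0107 0.128 ]
yaw from 5.360039553075939 0.21296605481622444
yaw from 5.122476271073401 0.21158703847200291
yaw from 4.980999991979998 0.21285508620191199
ear 5.034761093768422
wing axis deg -26.810798245588295 0.04212592062504956
mug [0.413 0.38  0.07 ]
bowl [ 0.416 -0.169  0.07 ]
cream [ 0.581 -0.217  0.07 ]
```

Call:
step_arm(targets=[{"tx":2.36,"ty":-3.28},{"tx":2.36,"ty":-3.28},{"tx":2.36,"ty":-3.28},{"tx":2.36,"ty":-3.28},{"tx":2.36,"ty":-3.28},{"tx":2.36,"ty":-3.28},{"tx":2.36,"ty":-3.28},{"tx":2.36,"ty":-3.28},{"tx":2.36,"ty":-3.28},{"tx":2.36,"ty":-3.28},{"tx":2.36,"ty":-3.28},{"tx":2.36,"ty":-3.28},{"tx":2.36,"ty":-3.28},{"tx":2.36,"ty":-3.28},{"tx":2.36,"ty":-3.28},{"tx":2.36,"ty":-3.28},{"tx":2.36,"ty":-3.28},{"tx":2.36,"ty":-3.28},{"tx":2.36,"ty":-3.28},{"tx":2.36,"ty":-3.28}], gripper=0)

```text
$.targets[0]: bad value
```

Call:
step_arm(targets=[{"roll":-8.2},{"roll":-8.2},{"roll":-8.2},{"roll":-8.2},{"roll":-8.2},{"roll":-8.2},{"roll":-8.2},{"roll":-8.2},{"roll":-8.2},{"roll":-8.2},{"roll":-8.2},{"roll":-8.2},{"roll":-8.2},{"roll":-8.2},{"roll":-8.2},{"roll":-8.2},{"roll":-8.2},{"roll":-8.2},{"roll":-8.2},{"roll":-8.2}])

```text
$.targets[0]: bad value
```

Call:
step_arm(targets=[{"tx":2.36,"ty":-3.28,"tz":0,"roll":0},{"tx":2.36,"ty":-3.28,"tz":0,"roll":0},{"tx":2.36,"ty":-3.28,"tz":0,"roll":0},{"tx":2.36,"ty":-3.28,"tz":0,"roll":0},{"tx":2.36,"ty":-3.28,"tz":0,"roll":0},{"tx":2.36,"ty":-3.28,"tz":0,"roll":0},{"tx":2.36,"ty":-3.28,"tz":0,"roll":0},{"tx":2.36,"ty":-3.28,"tz":0,"roll":0},{"tx":2.36,"ty":-3.28,"tz":0,"roll":0},{"tx":2.36,"ty":-3.28,"tz":0,"roll":0},{"tx":2.36,"ty":-3.28,"tz":0,"roll":0},{"tx":2.36,"ty":-3.28,"tz":0,"roll":0},{"tx":2.36,"ty":-3.28,"tz":0,"roll":0},{"tx":2.36,"ty":-3.28,"tz":0,"roll":0},{"tx":2.36,"ty":-3.28,"tz":0,"roll":0},{"tx":2.36,"ty":-3.28,"tz":0,"roll":0},{"tx":2.36,"ty":-3.28,"tz":0,"roll":0},{"tx":2.36,"ty":-3.28,"tz":0,"roll":0},{"tx":2.36,"ty":-3.28,"tz":0,"roll":0},{"tx":2.36,"ty":-3.28,"tz":0,"roll":0}], gripper=0)

```text
time: 2.2
position: [0.4477, 0.1524, 0.2387]
tcp_rot: [3.141, -0.0, 0.365]
ft_force: [0.5, 0.0, 0.0]
width: 0.0005
grasp_force: 0.0
```

Call:
step_arm(targets=[{"tx":0,"ty":0,"tz":0,"roll":-8.2},{"tx":0,"ty":0,"tz":0,"roll":-8.2},{"tx":0,"ty":0,"tz":0,"roll":-8.2},{"tx":0,"ty":0,"tz":0,"roll":-8.2},{"tx":0,"ty":0,"tz":0,"roll":-8.2},{"tx":0,"ty":0,"tz":0,"roll":-8.2},{"tx":0,"ty":0,"tz":0,"roll":-8.2},{"tx":0,"ty":0,"tz":0,"roll":-8.2},{"tx":0,"ty":0,"tz":0,"roll":-8.2},{"tx":0,"ty":0,"tz":0,"roll":-8.2},{"tx":0,"ty":0,"tz":0,"roll":-8.2},{"tx":0,"ty":0,"tz":0,"roll":-8.2},{"tx":0,"ty":0,"tz":0,"roll":-8.2},{"tx":0,"ty":0,"tz":0,"roll":-8.2},{"tx":0,"ty":0,"tz":0,"roll":-8.2},{"tx":0,"ty":0,"tz":0,"roll":-8.2},{"tx":0,"ty":0,"tz":0,"roll":-8.2},{"tx":0,"ty":0,"tz":0,"roll":-8.2},{"tx":0,"ty":0,"tz":0,"roll":-8.2},{"tx":0,"ty":0,"tz":0,"roll":-8.2}])

```text
time: 4.2
position: [0.4475, 0.1506, 0.2386]
tcp_rot: [-3.142, -0.0, -3.05]
ft_force: [-0.9, 1.1, 0.4]
width: 0.0003
grasp_force: 0.0
```

Call:
step_arm(targets=[{"tx":0,"ty":0,"tz":4,"roll":0},{"tx":0,"ty":0,"tz":4,"roll":0},{"tx":0,"ty":0,"tz":4,"roll":0},{"tx":0,"ty":0,"tz":4,"roll":0},{"tx":0,"ty":0,"tz":2.5,"roll":0},{"tx":0,"ty":0,"tz":1.4,"roll":0},{"tx":0,"ty":0,"tz":1,"roll":0},{"tx":0,"ty":0,"tz":0,"roll":0}])

```text
time: 5.0
position: [0.4466, 0.1503, 0.0284]
tcp_rot: [-3.141, -0.003, -3.056]
ft_force: [-0.3, -0.6, 0.5]
width: 0.0005
grasp_force: 0.0
```

Call:
step_arm(targets=[{"tx":-1,"ty":0,"tz":0,"roll":0},{"tx":-1,"ty":0,"tz":0,"roll":0},{"tx":-0.7,"ty":0,"tz":0,"roll":0},{"tx":-0.5,"ty":0,"tz":0,"roll":0},{"tx":-0.7,"ty":0,"tz":0,"roll":0},{"tx":-0.7,"ty":0,"tz":0,"roll":0},{"tx":-0.7,"ty":0,"tz":0,"roll":0},{"tx":-0.7,"ty":0,"tz":0,"roll":0},{"tx":-0.7,"ty":0,"tz":0,"roll":0},{"tx":-0.7,"ty":0,"tz":0,"roll":0},{"tx":-0.6,"ty":0,"tz":0,"roll":0},{"tx":-0.4,"ty":0,"tz":0,"roll":0},{"tx":-0.3,"ty":0,"tz":0,"roll":0},{"tx":0,"ty":0,"tz":0,"roll":0}])

```text
time: 6.4
position: [0.5351, 0.158, 0.0298]
tcp_rot: [-3.141, 0.001, -3.056]
ft_force: [-0.1, -0.3, 0.2]
width: 0.0005
grasp_force: 0.0
```

Call:
step_arm(targets=[{"tx":-0.2,"ty":0,"tz":0,"roll":0},{"tx":-0.2,"ty":0,"tz":0,"roll":0},{"tx":-0.2,"ty":0,"tz":0,"roll":0}])

```text
time: 6.7
position: [0.5402, 0.1585, 0.0297]
tcp_rot: [-3.141, -0.0, -3.056]
ft_force: [-1.2, 0.3, -0.6]
width: 0.0002
grasp_force: 0.8
```

Call:
step_arm(targets=[{"tx":-0.1,"ty":0,"tz":0,"roll":0},{"tx":-0.1,"ty":0,"tz":0,"roll":0}])

```text
time: 6.9
position: [0.5406, 0.1585, 0.0296]
tcp_rot: [-3.141, -0.004, -3.056]
ft_force: [-9.5, 0.4, 8.2]
width: 0.0002
grasp_force: 4.5
```

Call:
step_arm(targets=[{"tx":-0.1,"ty":0,"tz":0,"roll":0},{"tx":0,"ty":0,"tz":0,"roll":0}])

```text
time: 7.1
position: [0.5405, 0.1585, 0.0294]
tcp_rot: [-3.141, -0.006, -3.056]
ft_force: [-8.9, -1.4, 7.8]
width: 0.0004
grasp_force: 4.8
```

Run:
```python
from h import *
c=snap('scene'); im=c['image']
cv2.imwrite('pics/c2.png',cv2.resize(im[140:280,200:360],None,fx=5,fy=4.2,interpolation=cv2.INTER_CUBIC))
```

```text
(no output)
```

View pics/c2.png

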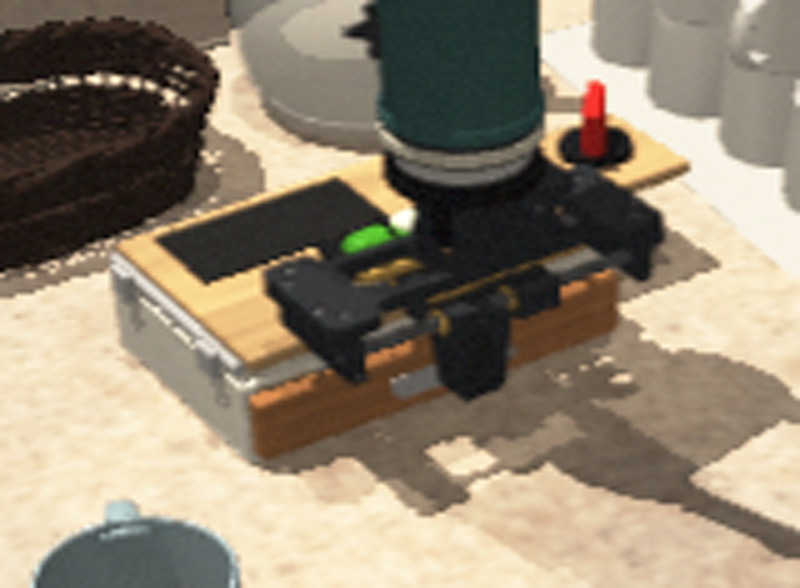

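The drawer looks shut or nearly so: its front is flush with the stand at about (250,420). I'll back off, rise and check from the top.

Call:
step_arm(targets=[{"tx":2,"ty":0,"tz":0,"roll":0},{"tx":3,"ty":0,"tz":0,"roll":0},{"tx":3,"ty":0,"tz":0,"roll":0},{"tx":2,"ty":0,"tz":-4,"roll":0},{"tx":2,"ty":0,"tz":-4,"roll":0},{"tx":0,"ty":0,"tz":-4,"roll":0},{"tx":0,"ty":0,"tz":-4,"roll":0},{"tx":0,"ty":0,"tz":-4,"roll":0},{"tx":0,"ty":0,"tz":0,"roll":0}], gripper=1)

```text
time: 8.05
position: [0.4284, 0.1498, 0.237]
tcp_rot: [3.139, 0.014, -3.056]
ft_force: [-0.0, -0.4, -0.3]
width: 0.0704
grasp_force: 0.0
```

Run:
```python
from h import *
c=snap('top'); im=c['image']
cv2.imwrite('pics/c3.png',cv2.resize(im[135:245,240:380],None,fx=5,fy=5,interpolation=cv2.INTER_CUBIC))
s=robot.sense();print(s['position'],s['tcp_rot'],s['ft_force'],s['width'])
```

```text
[0.42678456 0.14934532 0.23383739] [ 3.1399075   0.00943569 -3.05613906] [-0.530283   -0.24994637  0.28903818] 0.07466538806492005
```

View pics/c3.png

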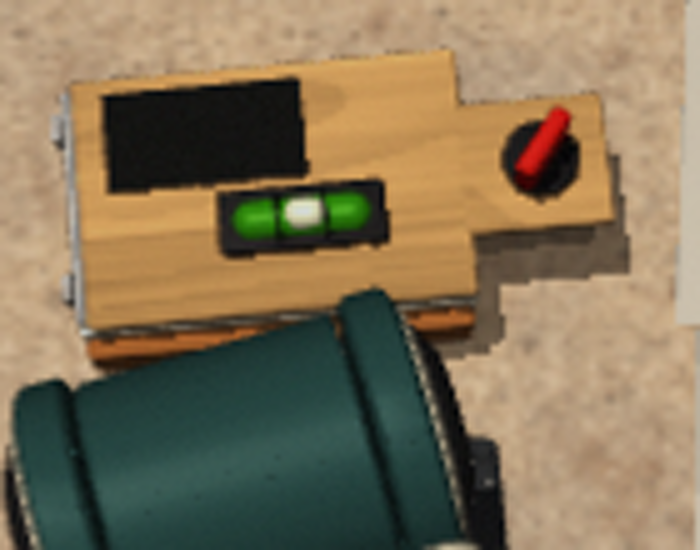

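The drawer is almost or fully shut, with its front strip at about (90,335)–(100,370). I'll check it against the predicted shut edges.

Run:
```python
from h import *
c=snap('top'); im=c['image']
yaw=np.radians(5.1);R=np.array([[np.cos(yaw),-np.sin(yaw)],[np.sin(yaw),np.cos(yaw)]]);o=np.array([.6431,.1638])
def S(x,y,z): return np.r_[o+R@[x,y],z]
for d in(0,.003,.006):
  p=proj(c,[S(-.082-d,.108,.054),S(-.082-d,-.108,.054),S(-.082-d,.09,.054),S(-.082-d,.09,.010)]); print(d,((p-[239.6,134.6])*5).round(0).tolist())
print(((proj(c,[S(-.07,.112,.078),S(.07,.112,.078),S(-.07,-.109,.084)])-[239.6,134.6])*5).round(0).tolist())
# measured edge: column profiles at crop x=130 -> px 265.6
for u in(262,264,334):
  print(u,[tuple(int(k) for k in im[v,u]) for v in range(198,212)])
```

```text
0 [[95.0, 360.0], [485.0, 326.0], [128.0, 357.0], [137.0, 370.0]]
0.003 [[95.0, 365.0], [485.0, 331.0], [128.0, 362.0], [137.0, 376.0]]
0.006 [[96.0, 371.0], [486.0, 336.0], [128.0, 368.0], [137.0, 381.0]]
[[80.0, 331.0], [63.0, 83.0], [487.0, 293.0]]
262 [(77, 133, 179), (77, 132, 178), (46, 78, 104), (48, 60, 68), (29, 41, 56), (25, 54, 94), (43, 95, 164), (42, 94, 161), (21, 49, 88), (13, 26, 45), (20, 33, 51), (47, 62, 76), (48, 57, 53), (40, 45, 23)]
264 [(76, 132, 178), (73, 128, 172), (43, 66, 85), (77, 91, 99), (24, 50, 84), (43, 98, 168), (42, 94, 163), (40, 88, 155), (19, 38, 68), (10, 24, 44), (24, 37, 53), (56, 72, 85), (39, 42, 22), (45, 48, 26)]
334 [(36, 78, 134), (34, 66, 109), (27, 40, 60), (45, 62, 81), (48, 65, 82), (69, 87, 104), (67, 86, 101), (78, 100, 120), (130, 166, 196), (129, 164, 194), (126, 161, 192), (130, 165, 194), (136, 171, 198), (146, 180, 207)]
```

The drawer edge matches the shut prediction, so I'm moving on to the wing.

Call:
step_arm(targets=[{"tx":0,"ty":0,"tz":0,"roll":7.9},{"tx":0,"ty":0,"tz":0,"roll":7.9},{"tx":0,"ty":0,"tz":0,"roll":7.9},{"tx":0,"ty":0,"tz":0,"roll":8},{"tx":-4,"ty":-0.2,"tz":0,"roll":0},{"tx":-4,"ty":-0.2,"tz":0,"roll":0},{"tx":-4,"ty":-0.2,"tz":0,"roll":0},{"tx":-4,"ty":-0.2,"tz":0,"roll":0},{"tx":-4,"ty":-0.2,"tz":0,"roll":0},{"tx":-4,"ty":-0.2,"tz":0,"roll":0},{"tx":-2.2,"ty":-0.1,"tz":0,"roll":0},{"tx":0,"ty":0,"tz":0,"roll":0},{"tx":0,"ty":0,"tz":0,"roll":0}], gripper=0.7)

```text
time: 9.45
position: [0.6506, 0.0188, 0.227]
tcp_rot: [-3.14, -0.004, 2.673]
ft_force: [-0.2, 0.9, 0.4]
width: 0.0618
grasp_force: 0.0
```

Run:
```python
from h import *
c=snap('wrist','w1.png'); im=c['image']
s=robot.sense();print(s['time'],s['position'],s['tcp_rot'],s['ft_force'],s['width'],s['joint_positions'])
b,g,r=[im[...,i].astype(int) for i in range(3)]
m=(r>90)&(g<60)&(b<60)
y,x=np.nonzero(m); print(len(x),x.mean(),y.mean())
P=at_depth(c,np.c_[x,y]); ok=(abs(P[:,2]-.128)<.006); Q=P[ok]; print(ok.sum(),Q[:,2].mean())
rect=cv2.minAreaRect((Q[:,:2]*1000).astype(np.float32)); print(rect)
```

```text
9.5 [0.65030849 0.01922482 0.22763233] [-3.14026775 -0.00347093  2.67376553] [ 0.08693464 -0.2592883  -0.08881645] 0.061613554582896135 [-8.91118815e-03  2.27459247e-01  1.66943561e+00  3.68714266e-04
  1.24839652e+00 -1.11200016e+00]
598 340.314381270903 159.30434782608697
417 0.12709336759147274
((655.7713623046875, 20.681055068969727), (11.379881858825684, 39.84996032714844), 55.58292770385742)
```

View pics/w1.png

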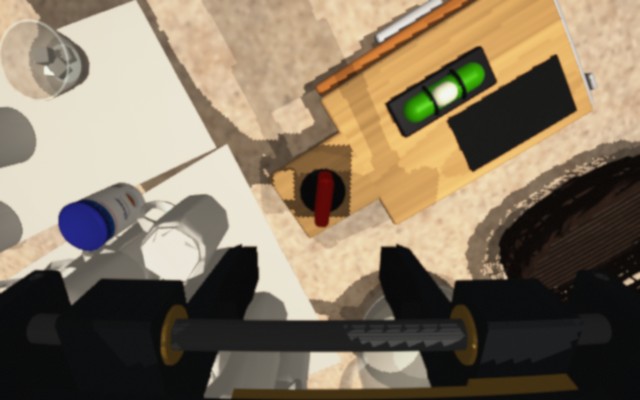

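The wrist view shows the wing at (323,200), the vial at (442,92), and the creamer and bowl at (85,222) and (45,55). I'll refine the wing's axis angle from the top-face depth points.

Run:
```python
from h import *
for n in('wrist','top','wrist'):
    c=snap(n); im=c['image']
    b,g,r=[im[...,i].astype(int) for i in range(3)]
    m=(r>90)&(g<60)&(b<60)
    if n=='top': m[:,:335]=0;m[:,365:]=0
    y,x=np.nonzero(m)
    if len(x)<20: print(n,'hidden');continue
    P=at_depth(c,np.c_[x,y])
    for lo in (.1,.121,.124):
        Q=P[(P[:,2]>lo)&(P[:,2]<.135)]
        if len(Q)<10: continue
        w,V=np.linalg.eigh(np.cov(Q[:,:2].T)); v=V[:,1]; print(n,lo,len(Q),Q.mean(0).round(4),np.degrees(np.arctan2(v[1],v[0]))%180,np.sqrt(w*12)*1000, np.percentile(Q[:,2],[5,50,95]).round(4))
        print(cv2.minAreaRect((Q[:,:2]*1000).astype(np.float32)))
```

```text
wrist 0.1 412 [0.6552 0.0205 0.1271] 147.9887281208913 [ 7.56819711 41.48955072] [0.1252 0.1273 0.1285]
((655.8566284179688, 20.366254806518555), (11.304940223693848, 39.586097717285156), 54.33094024658203)
wrist 0.121 412 [0.6552 0.0205 0.1271] 147.9887281208913 [ 7.56819711 41.48955072] [0.1252 0.1273 0.1285]
((655.8566284179688, 20.366254806518555), (11.304940223693848, 39.586097717285156), 54.33094024658203)
wrist 0.124 405 [0.6554 0.0203 0.1272] 148.0942313659467 [ 7.48930468 41.00181188] [0.1256 0.1273 0.1285]
((655.9342651367188, 20.414508819580078), (10.57672119140625, 39.51575469970703), 55.72378921508789)
top hidden
wrist 0.1 426 [0.6556 0.0203 0.1271] 147.97277193466323 [ 7.80153103 41.49897654] [0.1256 0.1272 0.1285]
((655.9788818359375, 20.7254638671875), (11.222746849060059, 40.02609634399414), 54.2593879699707)
wrist 0.121 426 [0.6556 0.0203 0.1271] 147.97277193466323 [ 7.80153103 41.49897654] [0.1256 0.1272 0.1285]
((655.9788818359375, 20.7254638671875), (11.222746849060059, 40.02609634399414), 54.2593879699707)
wrist 0.124 417 [0.6559 0.0201 0.1272] 147.94276578790223 [ 7.7662295  40.85444836] [0.1259 0.1272 0.1285]
((654.9411010742188, 19.403066635131836), (10.743873596191406, 40.024471282958984), 60.77880096435547)
```

Call:
step_arm(targets=[{"tx":0,"ty":0,"tz":0,"roll":5.2},{"tx":-0.4,"ty":0.4,"tz":2,"roll":0},{"tx":0,"ty":0,"tz":3,"roll":0},{"tx":0,"ty":0,"tz":3,"roll":0},{"tx":0,"ty":0,"tz":2,"roll":0},{"tx":0,"ty":0,"tz":1.5,"roll":0},{"tx":0,"ty":0,"tz":1,"roll":0},{"tx":0,"ty":0,"tz":0.4,"roll":0},{"tx":0,"ty":0,"tz":0,"roll":0},{"tx":0,"ty":0,"tz":0,"roll":0}])

```text
time: 10.65
position: [0.6582, 0.0202, 0.1019]
tcp_rot: [3.141, 0.002, 2.583]
ft_force: [0.2, 0.1, -0.5]
width: 0.0619
grasp_force: 0.0
```

Call:
step_arm(targets=[{"tx":0.2,"ty":-0.1,"tz":0.2,"roll":0},{"tx":0,"ty":0,"tz":0.2,"roll":0},{"tx":0,"ty":0,"tz":0,"roll":0}])

```text
time: 10.95
position: [0.655, 0.0203, 0.0968]
tcp_rot: [3.142, 0.0, 2.583]
ft_force: [0.4, -0.3, -0.0]
width: 0.0615
grasp_force: 0.0
```

Call:
step_arm(targets=[{"tx":0,"ty":0,"tz":0,"roll":0},{"tx":0,"ty":0,"tz":0,"roll":0},{"tx":0,"ty":0,"tz":0,"roll":0},{"tx":0,"ty":0,"tz":0,"roll":0},{"tx":0,"ty":0,"tz":0,"roll":0},{"tx":0,"ty":0,"tz":0,"roll":0},{"tx":0,"ty":0,"tz":0,"roll":0},{"tx":0,"ty":0,"tz":0,"roll":0}], gripper=0)

```text
time: 11.75
position: [0.6551, 0.0204, 0.0967]
tcp_rot: [-3.142, 0.0, 2.583]
ft_force: [0.6, 0.3, -0.6]
width: 0.0118
grasp_force: 30.0
```

Gripped at a width of 11.8 mm. Now pressing down.

Call:
step_arm(targets=[{"tx":0,"ty":0,"tz":0.15,"roll":0},{"tx":0,"ty":0,"tz":0.15,"roll":0},{"tx":0,"ty":0,"tz":0.15,"roll":0},{"tx":0,"ty":0,"tz":0,"roll":0}])

```text
time: 12.15
position: [0.6552, 0.02, 0.0927]
tcp_rot: [-3.141, 0.0, 2.583]
ft_force: [-1.9, -2.0, 5.7]
width: 0.0117
grasp_force: 30.0
```

Call:
step_arm(targets=[{"tx":0,"ty":0,"tz":0.15,"roll":0},{"tx":0,"ty":0,"tz":0.1,"roll":0},{"tx":0,"ty":0,"tz":0.1,"roll":0},{"tx":0,"ty":0,"tz":0,"roll":0}])

```text
time: 12.55
position: [0.6553, 0.0198, 0.0904]
tcp_rot: [-3.141, 0.001, 2.583]
ft_force: [-4.1, -2.3, 11.2]
width: 0.012
grasp_force: 30.0
```

Call:
step_arm(targets=[{"tx":0,"ty":0,"tz":0.1,"roll":0},{"tx":0,"ty":0,"tz":0,"roll":0}])

```text
time: 12.75
position: [0.6554, 0.0197, 0.0904]
tcp_rot: [-3.141, 0.001, 2.583]
ft_force: [-7.5, -3.1, 14.7]
width: 0.0117
grasp_force: 30.0
```

Run:
```python
from h import *
im={n:snap(n)['image'] for n in('top','scene','wrist')}
t=cv2.resize(im['top'][150:210,260:340],(400,300),interpolation=cv2.INTER_CUBIC)
s=cv2.resize(im['scene'][160:220,240:320],(400,300),interpolation=cv2.INTER_CUBIC)
w=cv2.resize(im['wrist'],(400,250)); w=cv2.copyMakeBorder(w,0,50,0,0,cv2.BORDER_CONSTANT)
cv2.imwrite('pics/m1.png',np.vstack([np.hstack([t,s]),np.hstack([w,w*0])]))
```

```text
(no output)
```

View pics/m1.png

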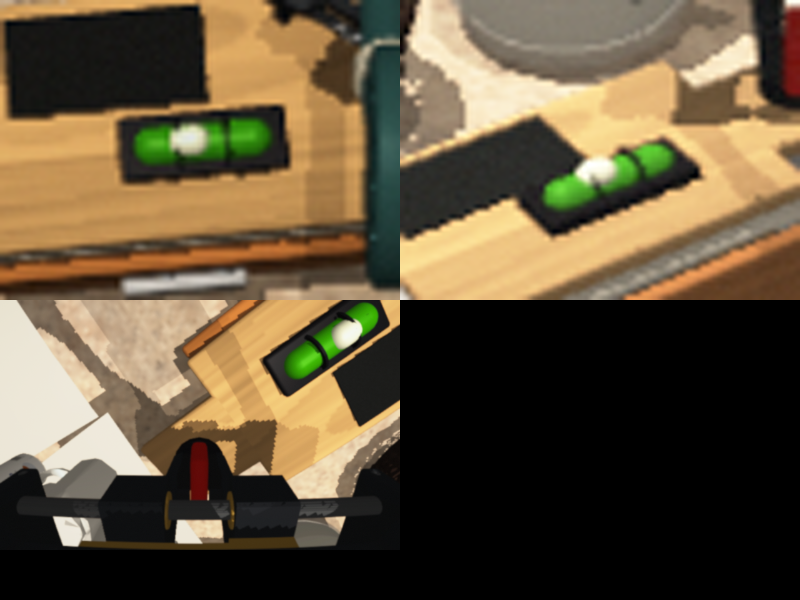

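The top panel shows the bubble at about (188,140), left of the vial middle at about (203,142), so it is on the far side from the wing. All three cameras see the vial. I'll measure numerically.

```bash
cat > bub.py <<'E'
from h import *
yaw=np.radians(5.1);Ry=np.array([-np.sin(yaw),np.cos(yaw)]);Rx=np.array([np.cos(yaw),np.sin(yaw)]);o=np.array([.6431,.1638])
vc=np.r_[o-.02*Rx-.013*Ry,.091]
def meas(n,im=None):
    c=snap(n); im=c['image'] if im is None else im
    big=cv2.resize(im,None,fx=4,fy=4,interpolation=cv2.INTER_CUBIC)
    q=[vc+np.r_[a*Rx+b*Ry,0] for a in(-.014,.014) for b in(-.05,.05)]
    hull=cv2.convexHull((proj(c,q)*4).astype(np.int32))
    roi=cv2.fillConvexPoly(np.zeros(big.shape[:2],np.uint8),hull,1)>0
    h,s,v=[k.astype(int) for k in cv2.split(cv2.cvtColor(big,cv2.COLOR_BGR2HSV))]
    B=roi&(v>150)&(s<90); G=roi&(h>40)&(h<80)&(s>130)&(v>70)
    def big1(m):
        k,l,st,ct=cv2.connectedComponentsWithStats(m.astype(np.uint8)); return l==1+np.argmax(st[1:,4])
    if not G.any() or not B.any(): return n,None
    B=big1(B)
    def along(m):
        y,x=np.nonzero(m); P=at_z(c,(np.c_[x,y]+.5)/4-.5,.091); return (P[:,:2]-vc[:2])@Ry*1000
    g=along(G|B); b=along(B)
    e=np.percentile(g,[.5,99.5]); be=np.percentile(b,[1,99])
    return n,'vial %.1f..%.1f mid %.1f'%(*e,e.mean()),'bub %.1f..%.1f mid %.1f'%(*be,be.mean()),'OFFSET %.1f cen %.1f'%(be.mean()-e.mean(),b.mean()-e.mean())
if __name__=='__main__':
    for n in('top','scene','wrist'): print(*meas(n))
    s=robot.sense();print(s['time'],s['position'].round(4),s['tcp_rot'][2],s['ft_force'].round(1),s['moment'].round(2))
E
python3 bub.py
python3 - <<'E'
from bub import *
print('initial',*meas('top',cv2.imread('pics/top0.png')));print('initial',*meas('scene',cv2.imread('pics/scene0.png')))
E
```

```text
top vial -35.7..35.9 mid 0.1 bub -1.0..17.3 mid 8.1 OFFSET 8.0 cen 7.9
scene vial -36.1..39.6 mid 1.7 bub -4.7..15.0 mid 5.1 OFFSET 3.4 cen 3.4
wrist vial -38.3..33.3 mid -2.5 bub 0.1..20.2 mid 10.2 OFFSET 12.7 cen 12.2
13.05 [0.6553 0.0197 0.0903] 2.58289763234789 [-5.4 -2.1 14.2] [-0.2   1.05 -0.05]
initial top vial -34.8..36.1 mid 0.6 bub -9.4..8.1 mid -0.6 OFFSET -1.3 cen -1.3
initial scene vial -38.4..38.4 mid 0.0 bub -17.1..3.9 mid -6.6 OFFSET -6.6 cen -6.6
```

Call:
step_arm(targets=[{"tx":0,"ty":0,"tz":0.1,"roll":0},{"tx":0,"ty":0,"tz":0.1,"roll":0},{"tx":0,"ty":0,"tz":0,"roll":0}])

```text
time: 13.45
position: [0.6555, 0.0197, 0.0902]
tcp_rot: [-3.141, 0.001, 2.583]
ft_force: [-10.3, -2.9, 23.1]
width: 0.0117
grasp_force: 30.0
```

```bash
python3 bub.py
python3 - <<'E'
from h import *
for n in('wrist','scene'):
    c=snap(n); im=c['image']
    b,g,r=[im[...,i].astype(int) for i in range(3)]
    m=(r>60)&(g<40)&(b<40)
    y,x=np.nonzero(m); P=at_depth(c,np.c_[x,y]); k=np.linalg.norm(P[:,:2]-[.655,.02],axis=1)<.04; print(n,k.sum(),np.percentile(P[k,2],[5,50,90,97]).round(4) if k.any() else '')
# shelf ear height vs main shelf: depth of wood points
c=snap('top'); yaw=np.radians(5.1);Ry=np.array([-np.sin(yaw),np.cos(yaw)]);Rx=np.array([np.cos(yaw),np.sin(yaw)]);o=np.array([.6431,.1638])
for sy in(.1,.05,0,-.05,-.08,-.1):
    q=proj(c,[np.r_[o+Rx*x+Ry*sy,.08] for x in(-.055,-.05,-.045)]).round().astype(int); print(sy,(at_depth(c,q)[:,2]*1000).round(1))
E
```

```text
top vial -35.6..36.1 mid 0.2 bub 0.9..19.1 mid 10.0 OFFSET 9.8 cen 9.8
scene vial -36.2..39.6 mid 1.7 bub -3.6..16.7 mid 6.5 OFFSET 4.8 cen 5.0
wrist vial -38.3..33.3 mid -2.5 bub 1.5..21.7 mid 11.6 OFFSET 14.1 cen 13.8
13.6 [0.6555 0.0197 0.0902] 2.582959496145381 [-10.5  -3.5  23.3] [-0.27  1.73 -0.09]
wrist 2408 [0.0976 0.1202 0.1216 0.122 ]
scene 77 [0.093  0.1144 0.1223 0.1272]
0.1 [77.2 76.3 79.2]
0.05 [77.  79.4 80.1]
0 [77.6 78.5 80.1]
-0.05 [78.7 78.8 74.7]
-0.08 [80.6 78.5 77.1]
-0.1 [525.8 525.1 523.9]
```

Call:
step_arm(targets=[{"tx":0,"ty":0,"tz":0,"roll":0},{"tx":0,"ty":0,"tz":0,"roll":0},{"tx":0,"ty":0,"tz":0,"roll":0},{"tx":0,"ty":0,"tz":0,"roll":0},{"tx":0,"ty":0,"tz":0,"roll":0},{"tx":0,"ty":0,"tz":0,"roll":0},{"tx":0,"ty":0,"tz":0,"roll":0},{"tx":0,"ty":0,"tz":0,"roll":0}])

```text
time: 14.55
position: [0.6554, 0.0197, 0.0902]
tcp_rot: [-3.141, 0.001, 2.583]
ft_force: [-10.3, -3.5, 22.2]
width: 0.0119
grasp_force: 30.0
```

```bash
python3 bub.py
```

```text
top vial -35.7..35.9 mid 0.1 bub 1.3..19.4 mid 10.4 OFFSET 10.3 cen 10.3
scene vial -36.2..39.5 mid 1.6 bub -3.4..17.1 mid 6.8 OFFSET 5.2 cen 5.3
wrist vial -38.3..33.3 mid -2.5 bub 1.9..22.0 mid 12.0 OFFSET 14.5 cen 14.1
14.7 [0.6555 0.0197 0.0902] 2.583035522107105 [-10.6  -3.3  22.6] [-0.24  1.7   0.  ]
```

Call:
step_arm(targets=[{"tx":0,"ty":0,"tz":0,"roll":2.5},{"tx":0,"ty":0,"tz":0,"roll":2.5},{"tx":0,"ty":0,"tz":0,"roll":2.5},{"tx":0,"ty":0,"tz":0,"roll":2.5},{"tx":0,"ty":0,"tz":0,"roll":2.5},{"tx":0,"ty":0,"tz":0,"roll":2.5},{"tx":0,"ty":0,"tz":0,"roll":2.5},{"tx":0,"ty":0,"tz":0,"roll":2.5},{"tx":0,"ty":0,"tz":0,"roll":2.5},{"tx":0,"ty":0,"tz":0,"roll":2.5},{"tx":0,"ty":0,"tz":0,"roll":2.5},{"tx":0,"ty":0,"tz":0,"roll":2.5},{"tx":0,"ty":0,"tz":0,"roll":2.5},{"tx":0,"ty":0,"tz":0,"roll":2.5},{"tx":0,"ty":0,"tz":0,"roll":2.5},{"tx":0,"ty":0,"tz":0,"roll":2.5},{"tx":0,"ty":0,"tz":0,"roll":2.5},{"tx":0,"ty":0,"tz":0,"roll":2.5},{"tx":0,"ty":0,"tz":0,"roll":2.5},{"tx":0,"ty":0,"tz":0,"roll":2.5}])

```text
time: 16.7
position: [0.656, 0.0201, 0.0903]
tcp_rot: [3.139, 0.001, 1.709]
ft_force: [-8.4, -1.4, 22.8]
width: 0.0118
grasp_force: 30.0
```

Call:
step_arm(targets=[{"tx":0,"ty":0,"tz":0,"roll":0},{"tx":0,"ty":0,"tz":0,"roll":0},{"tx":0,"ty":0,"tz":0,"roll":0},{"tx":0,"ty":0,"tz":0,"roll":0},{"tx":0,"ty":0,"tz":0,"roll":0},{"tx":0,"ty":0,"tz":0,"roll":0},{"tx":0,"ty":0,"tz":0,"roll":0},{"tx":0,"ty":0,"tz":0,"roll":0},{"tx":0,"ty":0,"tz":0,"roll":0},{"tx":0,"ty":0,"tz":0,"roll":0},{"tx":0,"ty":0,"tz":0,"roll":0},{"tx":0,"ty":0,"tz":0,"roll":0},{"tx":0,"ty":0,"tz":0,"roll":0},{"tx":0,"ty":0,"tz":0,"roll":0},{"tx":0,"ty":0,"tz":0,"roll":0}])

```text
time: 18.2
position: [0.6561, 0.0201, 0.0903]
tcp_rot: [3.139, 0.001, 1.71]
ft_force: [-8.8, -1.8, 21.6]
width: 0.0119
grasp_force: 30.0
```

```bash
python3 bub.py
```

```text
top vial -35.8..35.9 mid 0.0 bub -7.3..11.1 mid 1.9 OFFSET 1.9 cen 1.9
scene vial -36.1..39.5 mid 1.7 bub -11.7..7.4 mid -2.1 OFFSET -3.8 cen -3.6
wrist None
18.35 [0.6561 0.0201 0.0903] 1.7102195678029632 [-9.5 -2.5 21.8] [-0.13  1.42 -0.03]
```

Call:
step_arm(targets=[{"tx":0,"ty":0,"tz":0,"roll":2.5},{"tx":0,"ty":0,"tz":0,"roll":2.5},{"tx":0,"ty":0,"tz":0,"roll":2.5},{"tx":0,"ty":0,"tz":0,"roll":1.5},{"tx":0,"ty":0,"tz":0,"roll":0},{"tx":0,"ty":0,"tz":0,"roll":0},{"tx":0,"ty":0,"tz":0,"roll":0},{"tx":0,"ty":0,"tz":0,"roll":0},{"tx":0,"ty":0,"tz":0,"roll":0},{"tx":0,"ty":0,"tz":0,"roll":0},{"tx":0,"ty":0,"tz":0,"roll":0},{"tx":0,"ty":0,"tz":0,"roll":0},{"tx":0,"ty":0,"tz":0,"roll":0},{"tx":0,"ty":0,"tz":0,"roll":0},{"tx":0,"ty":0,"tz":0,"roll":0},{"tx":0,"ty":0,"tz":0,"roll":0},{"tx":0,"ty":0,"tz":0,"roll":0},{"tx":0,"ty":0,"tz":0,"roll":0}])

```text
time: 20.15
position: [0.6562, 0.0201, 0.0903]
tcp_rot: [3.139, 0.0, 1.553]
ft_force: [-8.7, -1.9, 20.7]
width: 0.0117
grasp_force: 30.0
```

```bash
python3 bub.py
python3 - <<'E'
from bub import *
im={n:snap(n) for n in('top','scene')}
t=cv2.resize(im['top']['image'][165:190,280:320],(800,500)[0:2],interpolation=cv2.INTER_CUBIC)[100:400]
s=cv2.resize(im['scene']['image'][180:210,260:305],(450,300),interpolation=cv2.INTER_CUBIC)
s=cv2.copyMakeBorder(s,0,0,0,350,cv2.BORDER_CONSTANT)
cv2.imwrite('pics/m2.png',np.vstack([t,s]))
# brightness profile along vial axis (stand y), averaged across
for n,c in im.items():
  for z in(.091,):
    P=[];ys=np.arange(-.03,.0301,.001)
    xs=(-.003,0,.003)
    uv=proj(c,[np.r_[vc[:2]+Rx*x+Ry*y,z] for y in ys for x in xs]).astype(np.float32)
    v=cv2.remap(c['image'],uv[:,0].reshape(-1,1),uv[:,1].reshape(-1,1),cv2.INTER_CUBIC).reshape(len(ys),len(xs),3).mean(1)
    print(n,[(int(1000*round(y,3)),int(g),int(r)) for y,(b,g,r) in zip(ys,v)])
E
```

```text
top vial -35.6..35.9 mid 0.1 bub -9.4..9.6 mid 0.1 OFFSET 0.0 cen 0.0
scene vial -36.2..39.6 mid 1.7 bub -13.4..6.8 mid -3.3 OFFSET -5.0 cen -4.8
wrist None
20.3 [0.6562 0.0201 0.0902] 1.5532477976564538 [-8.1 -2.  21.6] [-0.16  1.38 -0.03]
top [(-30, 138, 49), (-29, 146, 55), (-28, 153, 61), (-27, 157, 64), (-26, 157, 64), (-25, 156, 62), (-24, 155, 62), (-23, 155, 62), (-22, 155, 62), (-21, 156, 62), (-20, 157, 63), (-19, 155, 63), (-18, 155, 62), (-17, 151, 60), (-16, 135, 56), (-15, 111, 47), (-14, 90, 43), (-13, 89, 51), (-12, 108, 64), (-11, 134, 90), (-10, 153, 121), (-9, 164, 151), (-8, 177, 180), (-7, 191, 198), (-6, 202, 206), (-5, 212, 214), (-4, 216, 216), (-3, 217, 216), (-2, 220, 218), (-1, 220, 218), (0, 220, 217), (1, 220, 217), (2, 220, 217), (3, 219, 217), (4, 219, 218), (5, 219, 217), (6, 215, 214), (7, 214, 212), (8, 200, 196), (9, 174, 161), (10, 143, 122), (11, 110, 81), (12, 84, 52), (13, 75, 39), (14, 91, 38), (15, 124, 51), (16, 155, 64), (17, 167, 69), (18, 164, 67), (19, 160, 67), (20, 161, 68), (21, 162, 68), (22, 162, 69), (23, 163, 69), (24, 162, 68), (2
[... 344 characters left out ...]
4), (-14, 163, 123), (-13, 195, 160), (-12, 216, 191), (-11, 224, 210), (-10, 230, 224), (-9, 235, 234), (-8, 238, 240), (-7, 240, 243), (-6, 241, 244), (-5, 240, 244), (-4, 241, 244), (-3, 242, 243), (-2, 242, 243), (-1, 242, 244), (0, 243, 245), (1, 243, 246), (2, 244, 247), (3, 245, 248), (4, 242, 245), (5, 233, 232), (6, 207, 199), (7, 167, 155), (8, 118, 107), (9, 84, 70), (10, 82, 52), (11, 110, 55), (12, 148, 68), (13, 178, 81), (14, 195, 90), (15, 201, 94), (16, 201, 94), (17, 201, 95), (18, 201, 95), (19, 200, 94), (20, 199, 93), (21, 197, 92), (22, 196, 92), (23, 198, 94), (24, 203, 98), (25, 209, 103), (26, 213, 108), (27, 215, 109), (28, 213, 108), (29, 211, 106), (30, 207, 103)]
```

View pics/m2.png

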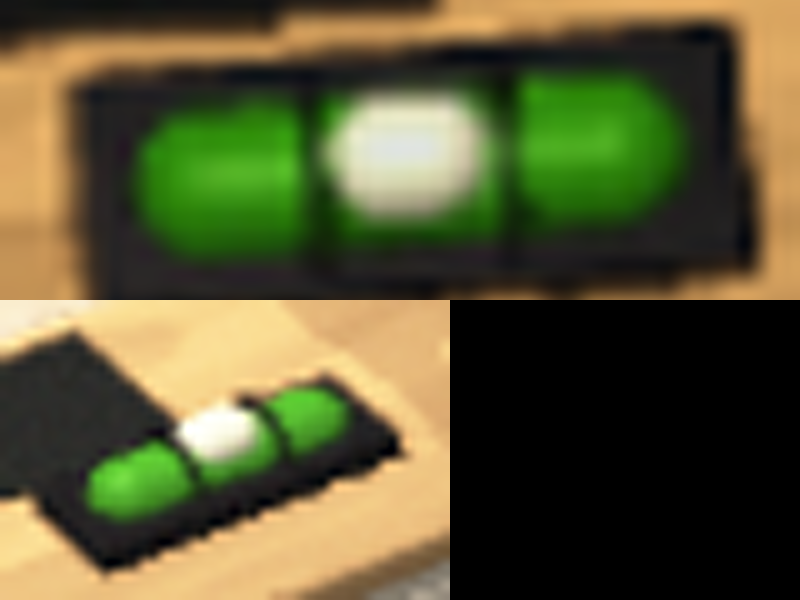

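The picture shows the bubble centred between the rings: top panel bubble at 408 with rings at about 315 and 512, and the scene view agrees. The wing is still gripped and pressed with about 21 N.

```bash
python3 -c "
from bench import robot
print(robot.close_job())"
```

```text
the job is handed in; nothing more can be done
None
```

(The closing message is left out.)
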